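# Clear the pile of optics beside the microscope

### The arm

A 6-joint arm with a two-finger parallel gripper is mounted at the origin on the work surface. World frame = base frame: x ahead of the robot, y to its left, z up, the work surface at z = 0. Lengths are in m, angles in rad, forces in N, time in s.
With the tool pointing down it reaches from about 0.275 to 1 m from the base axis. Payload 8.4 kg.
Tool frame: the origin (TCP) lies between the finger pads; the fingertips stand 17 mm ahead of it and the grasp point (between the pads) lies 2 mm behind it; z points along the fingers, y is the direction in which the jaws open and shut (so a half turn about z gives the same grasp; the last joint's range is limited). The gripper opens to 85 mm and grips with 20 to 120 N. Pads are 22 mm wide; open, the fingers measure 114 mm over their backs; the gripper's body (76 mm by 85 mm) begins 54 mm behind the grasp point. The pads swing forward as they close: fully open they stand 13 mm farther back than shut.
Start: joints at [1.211, 0.353, 1.633, -0, 1.155, -0.002], TCP at [0.219, 0.585, 0.248] pointing down, gripper open.
Joint ranges: [-2.63, 2.63], [-0.92, 2.1], [0.06, 2.66], [-1.3, 4.44], [0, 2.69], [-3.02, 3.02]. Speed limits (rad/s): [2.22, 2.22, 2.79, 3.14, 3.14, 3.14].

### API

Orientations are given as a unit quaternion [w, x, y, z].
In Python, from workcell import arm gives the robot as it stands.
- The arm moves only by the tool jog_arm, never from a script. Its argument "moves" is a list that holds one entry, the list of rows, each a list of 4 numbers: the shift along the world's x, y, z in m, then the turn about the world's z in rad. In form: [[[x, y, z, yaw], ...]]. A call has 1 to 10 rows; each row is the pose to reach, as a shift and turn from the pose commanded when the call began; what a row does not reach only later rows make up. A row lasts 1/8 s, in which the tool goes at most 62.5 mm and 10.7 degrees, less where a joint would pass 70% of its speed; a pose out of reach is approached as far as the arm can. A call with a gripper value outside its range is refused whole. "claw" is the closure in counts, from 0 (fully open) to 255 (shut), set as the call begins (left out, the last holds). The fingers move at their own pace and stop on an object; the grip force is fixed at half the most. Time passes only in rows, so rows that repeat a pose let the fingers close. It gives the time, the measured TCP pose, the force and the opening at its end, in the units of the state.
- arm.state(): the state, without advancing time (a new reading comes with each control period).
- arm.read_camera(name): name is "scene" or "top" or "wrist"; returns the picture (400x640x3 uint8, blue, green, red); there is no depth.
- arm.camera_params(name): a dict with "fovy" (degrees; the focal length in pixels is half the picture's height over the tangent of half this angle, whatever the lens; pixels are square), "cx", "cy" (the principal point, pixels), "D" ([k1, k2, p1, p2, k3] as OpenCV has them; the pictures are not rectified), "R" (3x3) and "t" (3): a world point X has camera coordinates R X + t. Camera axes: x right, y down, z forward; pixel columns grow to the right and rows downward; lengths in m; the calibration is good to about 2 mm. A picture is of the moment at which its call begins: read the wrist's pose just before it. camera_params takes no time and is no camera call; for the wrist camera it gives the pose at the moment of the call.
- arm.job_done(): hands the job in, once; it reports no verdict.
The state is a dict: "time_s": time; "joint_positions": joint angles; "dq": joint speeds; "joint_torque": joint torques, N m; "tcp_pos": TCP position; "tool_rot": TCP orientation; "force": force on the tool from outside, world axes, zero at the start; "wrist_torque": the same for the moment, N m; "opening": finger opening in m.
Only numpy, scipy, OpenCV 4.12 (cv2) and the standard library are available. Lean on these libraries where they do the work, as an engineer would, in place of code of your own. Each camera call takes 0.05 s, during which the arm holds its last target.

### The job

Take the pile of microscope parts apart and put each one away: the objective nose up in the round red rest, each filter cube in the bay with the lip of its own colour, and the blue slide case in the blue-lipped dock, long side along long side, each lying flat on the floor inside its lip. Never lift a part while another still stands on it, keep every part upright, and leave the controller and the oil bottle where they are.

Things in the scene. Friction and masses are not known exactly. Their poses are not given: they have to be found in the camera images.
- objective: microscope objective standing on end, nose up: bright metal cylinder 30 mm across and 30 mm high with a red band, narrowing above to a 22 mm nose; 44 mm high in all, about 0.13 kg. At the start it stands in the middle of the top of one of the two cubes (either one). Origin: centre of its underside; z is its axis, up
- cube_green: filter cube: black block 40 x 40 x 36 mm high with a green cap (the upper 14 mm and the whole top), about 0.11 kg. At the start it stands on one half of the slide case's top (either half), 27 mm from the case's centre along the long axis, sides parallel to the case's within 4 degrees, so that 14 mm separate it from the other cube. Origin: centre of the underside; z up, x and y along its sides
- cube_yellow: filter cube: black block 40 x 40 x 36 mm high with a yellow cap (the upper 14 mm and the whole top), about 0.11 kg. At the start it stands on one half of the slide case's top (either half), 27 mm from the case's centre along the long axis, sides parallel to the case's within 4 degrees, so that 14 mm separate it from the other cube. Origin: centre of the underside; z up, x and y along its sides
- slide_case: closed blue slide case, 110 x 58 x 30 mm high, flat top with a thin white stripe, small white latch at one end, about 0.24 kg. At the start it lies flat on the bench with the rest of the pile on it. Origin: centre of the underside; x along the 110 mm side, y along the 58 mm side, z up
- lens_rest: fixed round red rest for the objective, 58 mm outside diameter: floor 4 mm above the bench, lip 6 mm thick and 8 mm high (4 mm above the floor), recess 46 mm across. Origin: centre of the underside, at bench height
- bay_green: fixed square bay, 68 x 68 mm outside: black floor 4 mm above the bench and a green lip round it, 6 mm thick, 8 mm high (4 mm above the floor); the recess is 56 x 56 mm. Origin: centre of the underside, at bench height; x and y run along its sides
- bay_yellow: fixed square bay, 68 x 68 mm outside: black floor 4 mm above the bench and a yellow lip round it, 6 mm thick, 8 mm high (4 mm above the floor); the recess is 56 x 56 mm. Origin: centre of the underside, at bench height; x and y run along its sides
- case_dock: fixed dock for the slide case, 138 x 86 mm outside: grey floor 4 mm above the bench, blue lip 6 mm thick and 8 mm high (4 mm above the floor); the recess is 126 x 74 mm. Origin: centre of the underside, at bench height; x along the long side, y along the short side
- controller: bystander, not to be disturbed: black stage controller, base 75 x 110 x 22 mm with two upright knobs, 80 mm high in all, 0.8 kg. Origin: centre of the underside; y along the 110 mm side
- oil_bottle: bystander, not to be disturbed: small amber immersion-oil bottle with black cap, 34 mm across, 70 mm high. Origin: centre of the underside
Not all that is in view belongs to the job. Leave any white look-alike of the bay_green alone.

How it is judged:
At the end, for the whole second after the job is handed in: Each part in its own place: within 13 mm of its centre, underside on the recess floor (1 to 6.5 mm above the bench), within 0.06 rad of upright, the case's long side within 0.3 rad of the dock's; all at rest (under 0.02 m/s, 0.2 rad/s) (horizontal distance between cube_green and bay_green below 0.013 m and z of cube_green in the frame of bay_green between 0.001 and 0.0065 m and angle between each of cube_green, cube_yellow, objective, slide_case's own z axis and vertical below 0.06 rad and linear speed of each of cube_green, cube_yellow, objective, slide_case below 0.02 m/s and angular speed of each of cube_green, cube_yellow, objective, slide_case below 0.2 rad/s and horizontal distance between cube_yellow and bay_yellow below 0.013 m and z of cube_yellow in the frame of bay_yellow between 0.001 and 0.0065 m and horizontal distance between objective and lens_rest below 0.013 m and z of objective in the frame of lens_rest between 0.001 and 0.0065 m and horizontal distance between slide_case and case_dock below 0.013 m and z of slide_case in the frame of case_dock between 0.001 and 0.0065 m and angle between the x axis of slide_case and the x axis of case_dock, either way round below 0.3 rad); the robot touches nothing.
It fails at once if the slide case is lifted with a filter cube still on it ((height (world z) of slide_case above 0.02 m and z of cube_green in the frame of slide_case between 0.02 and 0.045 m and horizontal distance between cube_green and slide_case below 0.045 m) or (height (world z) of slide_case above 0.02 m and z of cube_yellow in the frame of slide_case between 0.02 and 0.045 m and horizontal distance between cube_yellow and slide_case below 0.045 m)).
It fails at once if a filter cube is lifted with the objective still on it ((height (world z) of cube_green above 0.05 m and z of objective in the frame of cube_green between 0.02 and 0.045 m and horizontal distance between objective and cube_green below 0.015 m) or (height (world z) of cube_yellow above 0.05 m and z of objective in the frame of cube_yellow between 0.02 and 0.045 m and horizontal distance between objective and cube_yellow below 0.015 m)).
It fails at once if the objective, a cube or the case is tipped over (more than 0.6 rad) (angle between any of cube_green, cube_yellow, objective, slide_case's own z axis and vertical above 0.6 rad).
It fails at once if the controller or the oil bottle is pushed more than 20 mm (distance of any of controller, oil_bottle from where it was at the start of the episode above 0.02 m).
It also fails if it takes over 123 s, if anything falls off the work surface, if the arm or the gripper's body presses on something with over 40 N, if the wrist force passes 120 N, or if a joint passes its speed limit or range.

## Working session

There is one attempt and no reset: what is moved stays moved. The work goes in short steps, Python scripts to look and compute and a tool call to move; the robot and the scene stay as the last step left them, time stands still between calls to the robot, and variables do not carry over. Pictures are saved under pics/ and viewed, and the job is handed in when it is done.

Besides the shell and the picture viewer there is one more tool, called after "Request:" as name([rows], argument=value, ...), one row to a line, values as JSON. jog_arm: Moves the arm, as the interface text tells. Its arguments: {"type":"object","properties":{"moves":{"type":"array"},"claw":{"type":"number"}},"required":["moves"]}

```bash
mkdir -p pics; ls; cat > h.py <<'E'
import numpy as np, cv2
from workcell import arm
def K(p):
    f=200/np.tan(np.radians(p["fovy"])/2)
    return np.array([[f,0,p["cx"]],[0,f,p["cy"]],[0,0,1.]])
def px2w(p,uv,z):
    uv=np.array(uv,float).reshape(-1,1,2)
    n=cv2.undistortPoints(uv,K(p),np.array(p["D"],float)).reshape(-1,2)
    R=np.array(p["R"]);t=np.array(p["t"]);c=-R.T@t
    z=np.broadcast_to(z,len(n))
    out=[]
    for (a,b),zz in zip(n,z):
        d=R.T@np.array([a,b,1]); out.append(c+d*(zz-c[2])/d[2])
    return np.array(out)
def w2px(p,X):
    R=np.array(p["R"]);t=np.array(p["t"],float)
    return cv2.projectPoints(np.array(X,float).reshape(-1,1,3),cv2.Rodrigues(R)[0],t,K(p),np.array(p["D"],float))[0].reshape(-1,2)
E
python3 - <<'E'
from h import *
for n in ("scene","top","wrist"):
    p=arm.camera_params(n); im=arm.read_camera(n); cv2.imwrite(f"pics/{n}0.png",im); print(n,{k:np.round(v,3).tolist() for k,v in p.items()})
print(arm.state())
E
```

```text
pics
scene {'fovy': 57.027, 'cx': 322.6, 'cy': 199.216, 'D': [0.005, 0.0, 0.0, 0.0, 0.0], 'R': [[0.655, 0.755, 0.021], [0.504, -0.416, -0.757], [-0.563, 0.507, -0.653]], 't': [-0.354, -0.22, 1.212]}
top {'fovy': 57.208, 'cx': 317.0, 'cy': 198.646, 'D': [-0.058, 0.0, 0.0, 0.0, 0.0], 'R': [[-0.019, -1.0, 0.01], [-0.992, 0.017, -0.126], [0.126, -0.012, -0.992]], 't': [0.024, 0.56, 0.903]}
wrist {'fovy': 65.521, 'cx': 322.606, 'cy': 198.394, 'D': [-0.055, 0.0, 0.0, 0.0, 0.0], 'R': [[0.351, 0.937, -0.003], [0.897, -0.335, 0.29], [0.27, -0.104, -0.957]], 't': [-0.623, -0.037, 0.383]}
{'time_s': 0.15, 'joint_positions': array([ 1.21058164e+00,  3.53494540e-01,  1.63393332e+00, -2.93988473e-05,
        1.15521638e+00, -2.39102583e-03]), 'dq': array([-0.00171403, -0.00080764, -0.00160885, -0.0006952 ,  0.00047575,
        0.00015673]), 'joint_torque': array([ 1.01068301e-03, -6.05636001e+01, -3.42344713e+01,  1.37326665e-04,
        6.12471558e-03,  4.95541519e-05]), 'tcp_pos': array([0.21878292, 0.58509919, 0.24774355]), 'tool_rot': array([-8.15811299e-05,  1.77953008e-01,  9.84038846e-01, -5.19596616e-04]), 'force': array([-0.19234729,  0.12187813,  0.87276363]), 'wrist_torque': array([-0.04023839, -0.00332631,  0.01015884]), 'opening': 0.08497903333765541}
```

View pics/scene0.png

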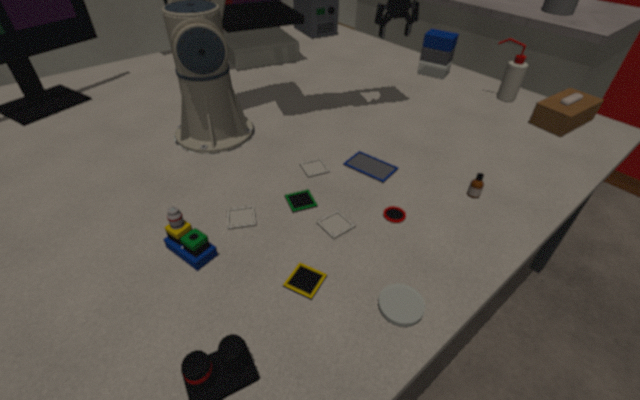

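View pics/top0.png

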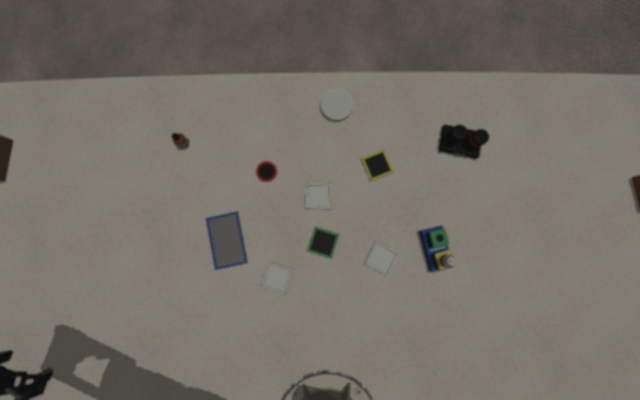

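View pics/wrist0.png

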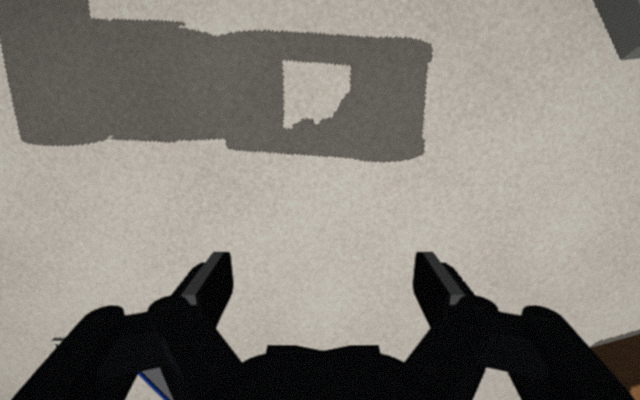

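The top view shows the pile at about (437,250), green bay (323,242), yellow bay (377,165), red rest (267,171), dock (227,240), controller (462,141) and bottle (180,141). I'll enlarge it next.

```bash
python3 - <<'E'
from h import *
im=cv2.imread("pics/top0.png")
def crop(n,x0,y0,w,h,s): cv2.imwrite(f"pics/{n}.png",cv2.convertScaleAbs(cv2.resize(im[y0:y0+h,x0:x0+w],None,fx=s,fy=s,interpolation=cv2.INTER_CUBIC),alpha=1.6))
crop("pile0",405,210,70,70,8)
crop("bays0",200,140,200,140,4)
p=arm.camera_params("top")
hsv=cv2.cvtColor(im,cv2.COLOR_BGR2HSV)
# fixture blobs: colour outer contour at lip top z=.008
for n,lo,hi,box in (("green",(45,90,30),(85,255,255),(300,220,350,265)),("yellow",(20,110,50),(35,255,255),(355,145,400,185)),("blue",(105,90,30),(130,255,255),(200,205,255,275)),("red",(0,120,50),(8,255,255),(250,155,285,190))):
    m=cv2.inRange(hsv,lo,hi)
    if n=="red": m|=cv2.inRange(hsv,(172,120,50),(180,255,255))
    x0,y0,x1,y1=box; k=np.zeros_like(m);k[y0:y1,x0:x1]=m[y0:y1,x0:x1]
    c=max(cv2.findContours(k,0,1)[0],key=cv2.contourArea)
    w=px2w(p,c.reshape(-1,2),.008)[:,:2]
    r=cv2.minAreaRect((w*1000).astype(np.float32)); print(n,len(c),np.round(r[0],1),np.round(r[1],1),round(r[2],1))
for n,uv,z in (("ctrl",(460,142),.02),("bottle",(181,141),.03),("pile",(437,250),.03),("plate",(337,104),0)): print(n,px2w(p,[uv],z).round(3))
E
```

```text
green 85 [450.2   1.1] [60.7 62.3] 70.1
yellow 81 [ 652.8 -147.9] [63.7 64.9] 21.0
blue 302 [460.  252.5] [132.7  81.9] 11.2
red 55 [640.7 147.8] [48. 49.] 89.8
ctrl [[ 0.71  -0.374  0.02 ]]
bottle [[0.721 0.37  0.03 ]]
pile [[ 0.424 -0.29   0.03 ]]
plate [[ 0.827 -0.047  0.   ]]
```

View pics/pile0.png

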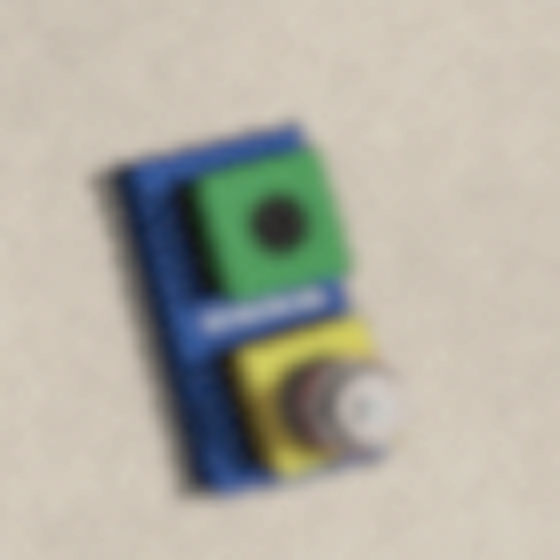

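View pics/bays0.png

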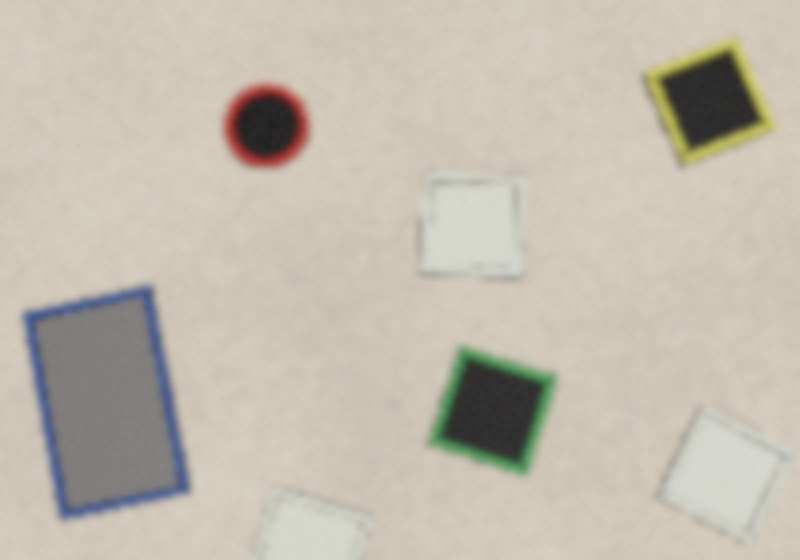

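Request:
jog_arm([
  [[0.025,-0.055,0.01,-0.16],[0.05,-0.11,0.02,-0.32],[0.08,-0.16,0.03,-0.48],[0.11,-0.21,0.04,-0.64],[0.14,-0.26,0.05,-0.8],[0.16,-0.315,0.05,-0.96],[0.18,-0.37,0.05,-1.12],[0.195,-0.43,0.05,-1.28],[0.2,-0.49,0.05,-1.44],[0.2,-0.55,0.05,-1.6]],
])

```text
time_s: 1.4
tcp_pos: [0.4189, 0.0335, 0.2983]
tool_rot: [0.0, 0.831, 0.556, 0.0]
force: [1.5, -1.0, -0.6]
opening: 0.0854
```

Request:
jog_arm([
  [[0,-0.055,0,-0.16],[0,-0.11,0,-0.32],[0,-0.165,0,-0.48],[0,-0.22,0,-0.64],[0,-0.275,0,-0.8],[0,-0.32,0,-0.957],[0,-0.32,0,-0.957],[0,-0.32,0,-0.957],[0,-0.32,0,-0.957]],
])

```text
time_s: 2.52
tcp_pos: [0.4188, -0.2835, 0.2982]
tool_rot: [-0.0, 0.993, 0.114, -0.0]
force: [0.1, -0.4, -0.4]
opening: 0.0852
```

```bash
python3 - <<'E'
from h import *
s=arm.state();print(s["time_s"],s["tcp_pos"],s["tool_rot"],s["joint_positions"],s["force"])
p=arm.camera_params("wrist"); im=arm.read_camera("wrist"); cv2.imwrite("pics/w1.png",im)
import pickle; pickle.dump(p,open("w1.pkl","wb"))
cv2.imwrite("pics/w1b.png",cv2.convertScaleAbs(im,alpha=1.6))
E
```

```text
2.525 [ 0.41884479 -0.28349567  0.29821921] [-2.30385846e-04  9.93470508e-01  1.14088957e-01 -8.07406209e-05] [-5.98142802e-01  1.17715097e-01  1.82526965e+00  2.60949186e-04
  1.19903133e+00  7.43882832e-01] [ 0.1185264  -0.36069033 -0.43350303]
```

View pics/w1b.png

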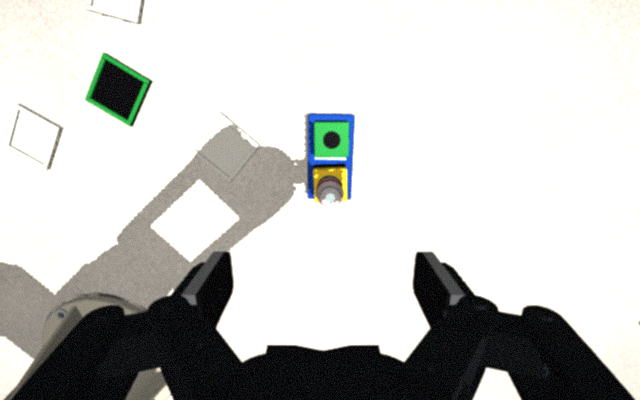

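The wrist view shows the pile upright in the image: case from (307,113) to (354,200), green cube about (332,140), yellow cube with the objective about (330,185). Next I'll crop it.

```bash
python3 - <<'E'
from h import *
im=cv2.imread("pics/w1.png")
cv2.imwrite("pics/w1c.png",cv2.convertScaleAbs(cv2.resize(im[105:210,290:370],None,fx=6,fy=5.7,interpolation=cv2.INTER_CUBIC),alpha=1.3))
E
```

```text
(no output)
```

View pics/w1c.png

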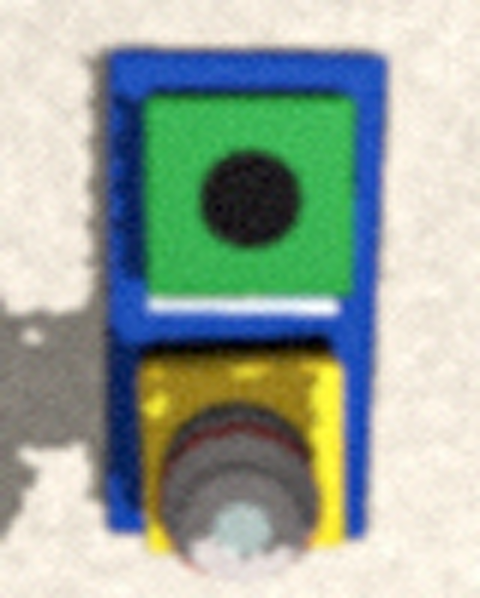

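```bash
cat > m1.py <<'E'
from h import *
import pickle
p=pickle.load(open("w1.pkl","rb"))
f=lambda L:[((x+.5)/6-.5+290,(y+.5)/5.7-.5+105) for x,y in L]
w=lambda L,z:px2w(p,f(L),z)[:,:2]*1000
g=w([(143,97),(357,95),(355,297),(145,295),(250,198)],.066)
y=w([(137,360),(345,357),(347,545),(150,550)],.066)
c=w([(107,50),(387,52),(107,532),(365,535)],.03)
o=w([(243,528),(240,402),(160,490),(320,490)],.11)
print(g.round(1),g[:4].mean(0));print(y.round(1));print(c.round(1));print(o.round(1))
a=lambda d:np.degrees(np.arctan2(d[1],d[0])).round(1)
print("green edges",a(g[0]-g[3]),a(g[1]-g[2]),a(g[1]-g[0]),a(g[2]-g[3]))
print("yel",a(y[1]-y[0]),a(y[0]-y[3]))
print("case",a(c[0]-c[2]),a(c[1]-c[3]),a(c[1]-c[0]),a(c[3]-c[2]))
E
python3 m1.py
```

```text
[[ 469.2 -261.6]
 [ 478.7 -300.7]
 [ 439.6 -310.4]
 [ 430.8 -270.6]
 [ 454.5 -285.8]] [ 454.58072017 -285.82209076]
[[ 417.3 -272. ]
 [ 427.1 -311.5]
 [ 387.9 -322. ]
 [ 377.9 -283.5]]
[[ 475.3 -251.7]
 [ 487.9 -307.8]
 [ 368.9 -274.9]
 [ 381.1 -330.8]]
[[ 399.3 -296.6]
 [ 422.5 -290.5]
 [ 403.2 -280.7]
 [ 409.5 -308. ]]
green edges 13.2 13.8 -76.3 -77.5
yel -76.0 16.2
case 12.3 12.1 -77.3 -77.7
```

The case sits at (428,-291) mm with yaw about 12.5°, green cube at (454.6,-285.8), and yellow cube plus objective at (402,-297). I'll take the objective first.

Request:
jog_arm([
  [[-0.017,-0.0125,-0.05,0],[-0.017,-0.0125,-0.1,0],[-0.017,-0.0125,-0.14,0],[-0.017,-0.0125,-0.15,0],[-0.017,-0.0125,-0.15,0],[-0.017,-0.0125,-0.15,0]],
])

```text
time_s: 3.32
tcp_pos: [0.403, -0.2976, 0.1499]
tool_rot: [0.001, 0.994, 0.113, 0.001]
force: [0.5, -0.3, 0.3]
opening: 0.0852
```

```bash
python3 - <<'E'
from h import *
s=arm.state();print(s["time_s"],s["tcp_pos"])
im=arm.read_camera("wrist"); cv2.imwrite("pics/w2.png",cv2.convertScaleAbs(im,alpha=1.4))
E
```

```text
3.325 [ 0.40295448 -0.29757572  0.14992785]
```

View pics/w2.png

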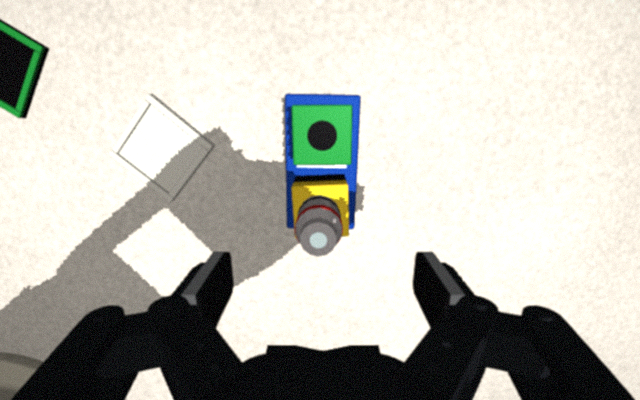

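The objective tip is at (318,240), centred between the jaws at x about 323. Descending.

Request:
jog_arm([
  [[-0.0005,0,-0.02,0],[-0.0005,0,-0.04,0],[-0.0005,0,-0.055,0],[-0.0005,0,-0.06,0],[-0.0005,0,-0.06,0],[-0.0005,0,-0.06,0]],
])

```text
time_s: 4.12
tcp_pos: [0.4018, -0.2974, 0.0889]
tool_rot: [0.0, 0.994, 0.113, 0.0]
force: [0.1, -0.0, -0.2]
opening: 0.0852
```

Request:
jog_arm([
  [[0,0,0,0],[0,0,0,0],[0,0,0,0],[0,0,0,0],[0,0,0,0],[0,0,0,0],[0,0,0,0],[0,0,0,0]],
], claw=255)

```text
time_s: 5.12
tcp_pos: [0.4014, -0.2971, 0.0886]
tool_rot: [0.0, 0.994, 0.113, 0.0]
force: [-1.2, 1.0, 6.0]
opening: 0.0281
```

Request:
jog_arm([
  [[0,0,0.01,0],[0,0,0.03,0],[0,0,0.06,0],[0,0,0.09,0],[0,0,0.11,0],[0,0,0.11,0],[0,0,0.11,0]],
])

```text
time_s: 6.0
tcp_pos: [0.401, -0.2967, 0.1977]
tool_rot: [-0.0, 0.994, 0.113, -0.0]
force: [-0.7, -1.0, -1.5]
opening: 0.0283
```

```bash
python3 - <<'E'
from h import *
s=arm.state();print(s["time_s"],s["tcp_pos"])
im=arm.read_camera("wrist"); cv2.imwrite("pics/w3.png",cv2.convertScaleAbs(im,alpha=1.4))
E
```

```text
6.0 [ 0.4009674  -0.29674958  0.1976877 ]
```

View pics/w3.png

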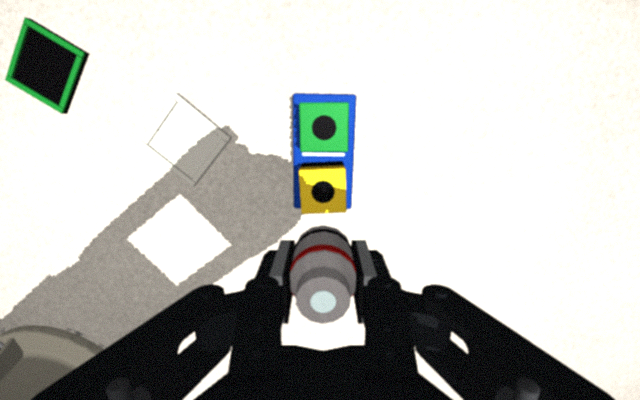

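Objective held between the jaws. Carrying it toward the red rest.

Request:
jog_arm([
  [[0.027,0.05,0,0],[0.054,0.1,0,0],[0.081,0.15,0,0],[0.108,0.2,0,0],[0.135,0.25,0,0],[0.162,0.3,0,0],[0.189,0.35,0,0],[0.216,0.4,0,0],[0.24,0.4445,0,0],[0.24,0.4445,0,0]],
])

```text
time_s: 7.3
tcp_pos: [0.642, 0.1505, 0.1965]
tool_rot: [-0.0, 0.993, 0.115, -0.001]
force: [-0.4, -1.4, -1.3]
opening: 0.0283
```

Request:
jog_arm([
  [[0,0,0,0],[0,0,0,0],[0,0,0,0]],
])

```text
time_s: 7.68
tcp_pos: [0.6411, 0.1463, 0.1983]
tool_rot: [0.0, 0.994, 0.113, -0.0]
force: [-1.0, -0.5, -1.1]
opening: 0.0282
```

```bash
cat > snap.py <<'E'
import sys,pickle
from h import *
n=sys.argv[1]; s=arm.state();print(s["time_s"],s["tcp_pos"].round(4),s["tool_rot"].round(4),s["joint_positions"].round(2))
p=arm.camera_params("wrist");im=arm.read_camera("wrist"); cv2.imwrite(f"pics/{n}.png",cv2.convertScaleAbs(im,alpha=1.4)); pickle.dump(p,open(n+".pkl","wb"))
E
python3 snap.py w4
```

```text
7.675 [0.6411 0.1463 0.1983] [ 0.000e+00  9.936e-01  1.125e-01 -1.000e-04] [ 0.22  0.45  1.6  -0.    1.09  1.57]
```

View pics/w4.png

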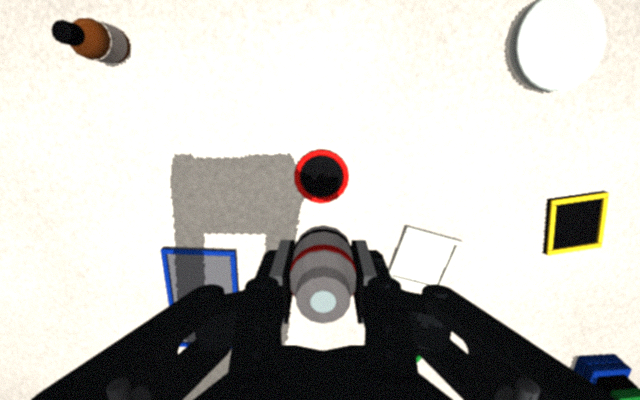

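The rest ring is centred at about (321.5,176), spanning x 295–348 and y 150–202; the yellow bay's corners are near (545,199), (606,192), (608,245) and (546,254).

```bash
python3 - <<'E'
from h import *
import pickle
p=pickle.load(open("w4.pkl","rb"))
im=cv2.imread("pics/w4.png");hsv=cv2.cvtColor(im,cv2.COLOR_BGR2HSV)
m=cv2.inRange(hsv,(0,130,60),(8,255,255))|cv2.inRange(hsv,(172,130,60),(180,255,255)); m[210:]=0;m[:130]=0
c=max(cv2.findContours(m,0,1)[0],key=cv2.contourArea); print(cv2.boundingRect(c))
w=(px2w(p,c.reshape(-1,2),.008)[:,:2]*1000).astype(np.float32)
print("rest",cv2.minEnclosingCircle(w),cv2.fitEllipse(w))
m=cv2.inRange(hsv,(20,110,60),(35,255,255)); c=max(cv2.findContours(m,0,1)[0],key=cv2.contourArea); print(cv2.boundingRect(c))
w=(px2w(p,c.reshape(-1,2),.008)[:,:2]*1000).astype(np.float32); print("yel",cv2.minAreaRect(w))
E
```

```text
(295, 150, 53, 53)
rest ((640.7407836914062, 147.59335327148438), 28.33123779296875) ((640.886962890625, 147.6006622314453), (55.20147705078125, 55.61322784423828), 92.78068542480469)
(546, 192, 63, 63)
yel ((653.1405639648438, -149.39166259765625), (69.3575210571289, 70.24366760253906), 20.756484985351562)
```

Request:
jog_arm([
  [[0,0.001,-0.04,0],[0,0.001,-0.08,0],[0,0.001,-0.12,0],[0,0.001,-0.145,0],[0,0.001,-0.16,0],[0,0.001,-0.165,0],[0,0.001,-0.165,0],[0,0.001,-0.165,0]],
])

```text
time_s: 8.72
tcp_pos: [0.6422, 0.1486, 0.0344]
tool_rot: [-0.0, 0.994, 0.113, 0.001]
force: [0.0, -0.8, -1.6]
opening: 0.0281
```

Request:
jog_arm([
  [[-0.001,-0.001,-0.004,0],[-0.001,-0.001,-0.007,0],[-0.001,-0.001,-0.0075,0],[-0.001,-0.001,-0.0075,0],[-0.001,-0.001,-0.0075,0]],
])

```text
time_s: 9.35
tcp_pos: [0.6404, 0.1474, 0.0267]
tool_rot: [0.0, 0.994, 0.113, 0.0]
force: [-3.3, -0.4, 8.3]
opening: 0.0283
```

Request:
jog_arm([
  [[0,0,0,0],[0,0,0,0],[0,0,0,0],[0,0,0,0],[0,0,0,0],[0,0,0.01,0],[0,0,0.04,0],[0,0,0.09,0],[0,0,0.14,0],[0,0,0.17,0]],
], claw=0)

```text
time_s: 10.6
tcp_pos: [0.6413, 0.1476, 0.1996]
tool_rot: [-0.0, 0.994, 0.113, 0.002]
force: [0.9, 0.4, -0.6]
opening: 0.0853
```

```bash
python3 snap.py w5
```

```text
10.6 [0.6413 0.1476 0.1996] [-2.000e-04  9.936e-01  1.131e-01  1.900e-03] [0.22 0.45 1.6  0.   1.09 1.57]
```

View pics/w5.png

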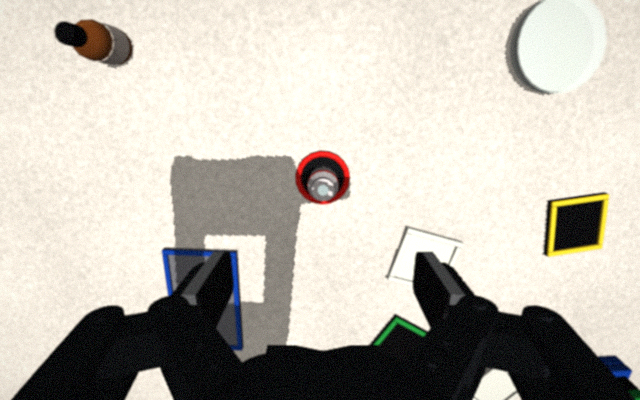

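The objective stands in the rest ((322,185) inside ring at (322,177)). Next, the green cube.

Request:
jog_arm([
  [[-0.023,-0.054,0,0],[-0.046,-0.108,0,0],[-0.069,-0.162,0,0],[-0.092,-0.216,0,0],[-0.115,-0.27,0,0],[-0.138,-0.324,-0.02,0],[-0.161,-0.378,-0.04,0],[-0.1865,-0.433,-0.06,0],[-0.1865,-0.433,-0.06,0],[-0.1865,-0.433,-0.06,0]],
])

```text
time_s: 11.9
tcp_pos: [0.4539, -0.2857, 0.1361]
tool_rot: [-0.0, 0.994, 0.113, 0.0]
force: [0.6, -0.1, -0.5]
opening: 0.0855
```

Request:
jog_arm([
  [[0,0,0,0],[0,0,0,0],[0,0,0,0]],
])

```text
time_s: 12.28
tcp_pos: [0.4544, -0.2849, 0.1361]
tool_rot: [0.0, 0.993, 0.114, 0.0]
force: [-0.4, 0.1, 0.5]
opening: 0.0851
```

```bash
python3 snap.py w6
```

```text
12.275 [ 0.4544 -0.2849  0.1361] [1.000e-04 9.935e-01 1.138e-01 2.000e-04] [-0.56  0.36  1.92  0.    0.87  0.78]
```

View pics/w6.png

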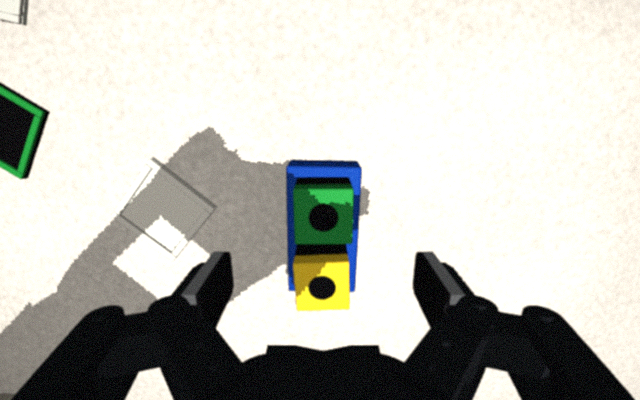

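Green cube disc at (323,217) is centred between the jaws. Descending and gripping.

Request:
jog_arm([
  [[0,0,-0.03,0],[0,0,-0.055,0],[0,0,-0.072,0],[0,0,-0.08,0],[0,0,-0.08,0],[0,0,-0.08,0]],
])

```text
time_s: 13.08
tcp_pos: [0.4544, -0.2859, 0.0565]
tool_rot: [0.0, 0.994, 0.113, 0.0]
force: [0.8, -0.4, 0.5]
opening: 0.0856
```

Request:
jog_arm([
  [[0,0,0,0],[0,0,0,0],[0,0,0,0],[0,0,0,0],[0,0,0,0],[0,0,0,0],[0,0,0,0]],
], claw=255)

```text
time_s: 13.95
tcp_pos: [0.4542, -0.2858, 0.0563]
tool_rot: [0.0, 0.994, 0.113, 0.0]
force: [-0.6, 0.3, 4.8]
opening: 0.0389
```

Request:
jog_arm([
  [[0,0,0.01,0],[0,0,0.04,0],[0,0,0.08,0],[0,0.05,0.1,-0.1],[0,0.1,0.1,-0.25],[0,0.15,0.1,-0.4],[0,0.2,0.1,-0.5],[0,0.2,0.1,-0.575],[0,0.2,0.1,-0.575],[0,0.2,0.1,-0.575]],
])

```text
time_s: 15.2
tcp_pos: [0.4539, -0.086, 0.156]
tool_rot: [0.0, 0.985, -0.173, 0.0]
force: [0.2, -0.9, -2.1]
opening: 0.039
```

```bash
cat > bay.py <<'E'
import sys
from h import *
import pickle
p=pickle.load(open(sys.argv[1]+".pkl","rb"));x0,x1,y0,y1=map(int,sys.argv[3:7])
im=cv2.imread(f"pics/{sys.argv[1]}.png");hsv=cv2.cvtColor(im,cv2.COLOR_BGR2HSV)
lo,hi={"g":((45,90,40),(85,255,255)),"y":((20,110,60),(35,255,255)),"b":((105,90,40),(130,255,255))}[sys.argv[2]]
m=cv2.inRange(hsv,lo,hi);k=m*0;k[y0:y1,x0:x1]=m[y0:y1,x0:x1]
c=max(cv2.findContours(k,0,1)[0],key=cv2.contourArea);print(cv2.boundingRect(c))
z=float(sys.argv[7]) if len(sys.argv)>7 else .008
w=(px2w(p,c.reshape(-1,2),z)[:,:2]*1000).astype(np.float32);print(cv2.minAreaRect(w))
E
python3 bay.py w1 g 80 160 40 130; python3 snap.py w7
```

```text
(86, 54, 64, 71)
((449.9586181640625, -0.5501136779785156), (68.40715789794922, 67.33454132080078), 71.1353988647461)
15.2 [ 0.4539 -0.086   0.156 ] [ 0.000e+00  9.850e-01 -1.727e-01  1.000e-04] [-0.19  0.22  2.06 -0.    0.86  1.73]
```

View pics/w7.png

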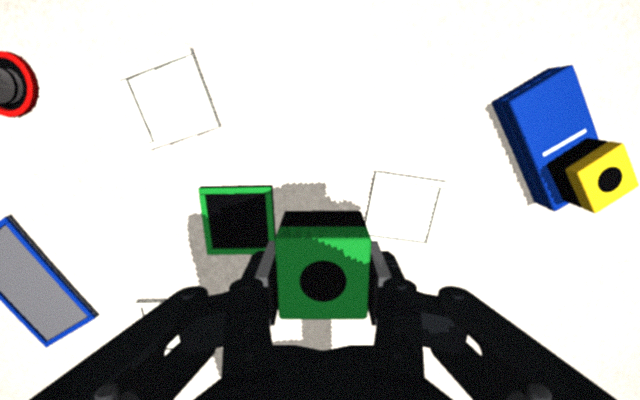

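The green cube is held upright, parallel to the green bay (bay corners (200,187)–(273,252)). Placing at (450,0).

Request:
jog_arm([
  [[-0.004,0.045,0,0],[-0.004,0.086,0,0],[-0.004,0.086,-0.04,0],[-0.004,0.086,-0.08,0],[-0.004,0.086,-0.105,0],[-0.004,0.086,-0.115,0],[-0.004,0.086,-0.12,0],[-0.004,0.086,-0.12,0],[-0.004,0.086,-0.12,0]],
])

```text
time_s: 16.38
tcp_pos: [0.4505, 0.0003, 0.0365]
tool_rot: [-0.0, 0.985, -0.173, 0.001]
force: [0.4, 0.4, -2.5]
opening: 0.0389
```

Request:
jog_arm([
  [[0,0,-0.003,0],[0,0,-0.006,0],[0,0,-0.0065,0],[0,0,-0.0065,0]],
])

```text
time_s: 16.88
tcp_pos: [0.4502, 0.0004, 0.0303]
tool_rot: [-0.0, 0.985, -0.173, 0.0]
force: [-4.4, 0.5, 20.6]
opening: 0.039
```

Request:
jog_arm([
  [[0,0,0,0],[0,0,0,0],[0,0,0,0],[0,0,0,0],[0,0,0,0],[0,0,0.01,0],[0,0,0.04,0],[0,0,0.08,0],[0,0,0.12,0],[0,0,0.12,0]],
], claw=0)

```text
time_s: 18.12
tcp_pos: [0.4519, 0.0004, 0.1526]
tool_rot: [-0.001, 0.985, -0.173, 0.003]
force: [0.1, 0.1, -0.5]
opening: 0.0848
```

```bash
python3 snap.py w8
```

```text
18.125 [4.519e-01 4.000e-04 1.526e-01] [-5.000e-04  9.849e-01 -1.732e-01  3.100e-03] [-0.    0.21  2.09  0.    0.84  1.92]
```

View pics/w8.png

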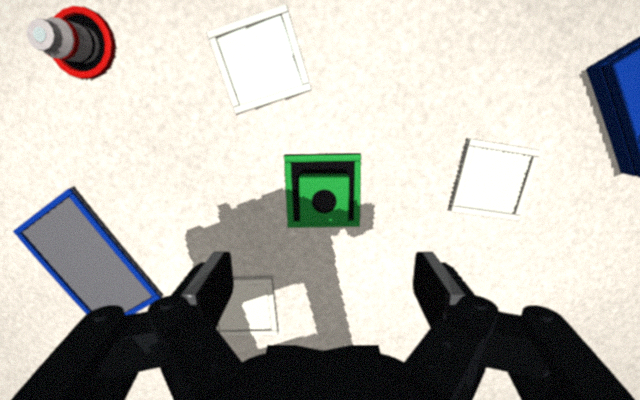

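The green cube sits flat in its bay. Now the yellow cube.

Request:
jog_arm([
  [[-0.006,-0.04,0,0.08],[-0.012,-0.08,0,0.16],[-0.018,-0.12,0,0.24],[-0.024,-0.16,0,0.32],[-0.03,-0.2,0,0.4],[-0.04,-0.25,0,0.5],[-0.048,-0.297,-0.01,0.59],[-0.048,-0.297,-0.015,0.59],[-0.048,-0.297,-0.015,0.59],[-0.048,-0.297,-0.015,0.59]],
])

```text
time_s: 19.42
tcp_pos: [0.4018, -0.2954, 0.134]
tool_rot: [-0.0, 0.993, 0.121, -0.0]
force: [-0.8, -0.4, 0.7]
opening: 0.0853
```

```bash
python3 snap.py w9; python3 bay.py w9 y 200 420 150 400 .066
```

```text
19.425 [ 0.4018 -0.2954  0.134 ] [-4.000e-04  9.927e-01  1.209e-01 -4.000e-04] [-0.64  0.31  2.    0.    0.83  0.69]
(294, 184, 61, 63)
((402.8759460449219, -296.38623046875), (43.21772003173828, 39.81113815307617), 15.483148574829102)
```

View pics/w9.png

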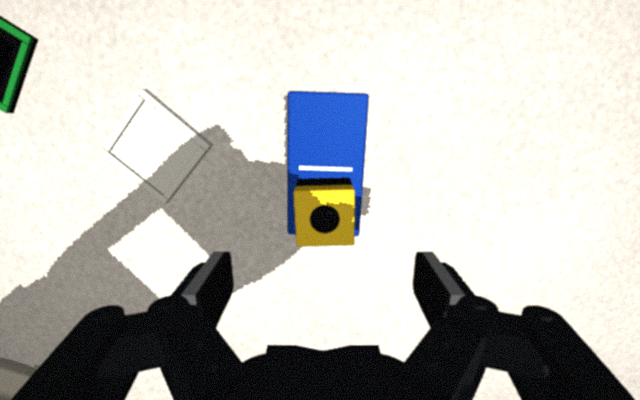

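The yellow cube's disc is at (324,219), about 1.5° off the jaws. Descending.

Request:
jog_arm([
  [[0.0005,-0.001,-0.03,0.02],[0.0005,-0.001,-0.055,0.02],[0.0005,-0.001,-0.07,0.02],[0.0005,-0.001,-0.0775,0.02],[0.0005,-0.001,-0.0775,0.02],[0.0005,-0.001,-0.0775,0.02]],
])

```text
time_s: 20.23
tcp_pos: [0.4028, -0.2979, 0.0574]
tool_rot: [0.0, 0.991, 0.131, 0.0]
force: [-1.4, 0.1, -0.2]
opening: 0.0858
```

Request:
jog_arm([
  [[0,0,0,0],[0,0,0,0],[0,0,0,0],[0,0,0,0],[0,0,0,0],[0,0,0,0],[0,0,0,0]],
], claw=255)

```text
time_s: 21.1
tcp_pos: [0.4025, -0.2977, 0.0573]
tool_rot: [0.0, 0.991, 0.13, 0.0]
force: [-0.9, 1.2, 6.6]
opening: 0.0388
```

Request:
jog_arm([
  [[0,0,0.01,0],[0,0,0.04,0],[0,0,0.08,0],[0.045,0.027,0.1,0.03],[0.09,0.053,0.1,0.06],[0.135,0.08,0.1,0.1],[0.18,0.107,0.1,0.1],[0.225,0.133,0.1,0.1],[0.25,0.1485,0.1,0.1],[0.25,0.1485,0.1,0.1]],
])

```text
time_s: 22.35
tcp_pos: [0.6538, -0.1477, 0.1569]
tool_rot: [0.0, 0.983, 0.181, 0.0]
force: [0.2, -0.7, -2.4]
opening: 0.0393
```

Request:
jog_arm([
  [[0,0,0,0],[0,0,0,0],[0,0,0,0]],
])

```text
time_s: 22.72
tcp_pos: [0.6518, -0.1497, 0.1569]
tool_rot: [-0.0, 0.984, 0.179, -0.0]
force: [-0.4, -0.3, -2.2]
opening: 0.0387
```

```bash
python3 snap.py w10; python3 bay.py w10 y 0 640 100 232
```

```text
22.725 [ 0.6518 -0.1497  0.1569] [-0.000e+00  9.838e-01  1.795e-01 -1.000e-04] [-0.23  0.51  1.61 -0.    1.02  0.98]
(284, 148, 76, 65)
((656.4933471679688, -147.42291259765625), (60.147972106933594, 68.01750946044922), 20.636899948120117)
```

View pics/w10.png

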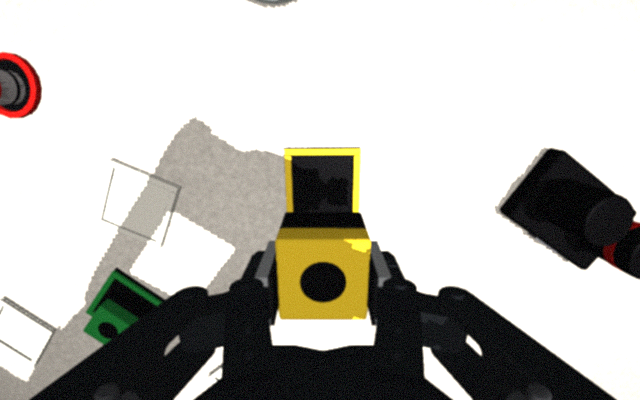

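The bay lies straight ahead of the held cube, corners (285,149)–(360,149), aligned. Lowering.

Request:
jog_arm([
  [[0.001,0.0005,-0.04,0],[0.001,0.0005,-0.08,0],[0.001,0.0005,-0.105,0],[0.001,0.0005,-0.115,0],[0.001,0.0005,-0.12,0],[0.001,0.0005,-0.12,0],[0.001,0.0005,-0.12,0]],
])

```text
time_s: 23.65
tcp_pos: [0.6541, -0.1487, 0.0379]
tool_rot: [0.0, 0.984, 0.18, 0.001]
force: [-1.3, 0.3, -0.7]
opening: 0.039
```

Request:
jog_arm([
  [[-0.0005,0,-0.003,0],[-0.0005,0,-0.006,0],[-0.0005,0,-0.0065,0],[-0.0005,0,-0.0065,0]],
])

```text
time_s: 24.15
tcp_pos: [0.6531, -0.1486, 0.0313]
tool_rot: [0.0, 0.984, 0.18, 0.0]
force: [-3.6, 0.2, 9.1]
opening: 0.0388
```

Request:
jog_arm([
  [[0,0,0,0],[0,0,0,0],[0,0,0,0],[0,0,0,0],[0,0,0,0],[0,0,0.01,0],[0,0,0.04,0],[0,0,0.08,0],[0,0,0.12,0],[0,0,0.12,0]],
], claw=0)

```text
time_s: 25.4
tcp_pos: [0.6553, -0.1491, 0.1549]
tool_rot: [0.001, 0.984, 0.18, 0.003]
force: [0.4, 0.0, -0.0]
opening: 0.0852
```

```bash
python3 snap.py w11
```

```text
25.4 [ 0.6553 -0.1491  0.1549] [0.0014 0.9837 0.1799 0.0033] [-0.23  0.51  1.61  0.    1.01  0.98]
```

View pics/w11.png

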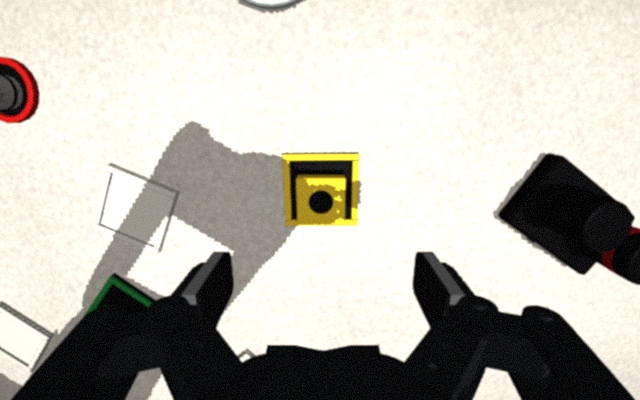

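Yellow cube flat in its bay. Now the case.

Request:
jog_arm([
  [[-0.04,-0.025,0,-0.03],[-0.08,-0.05,0,-0.06],[-0.12,-0.075,0,-0.09],[-0.16,-0.1,0,-0.12],[-0.2,-0.125,-0.01,-0.145],[-0.225,-0.1425,-0.02,-0.145],[-0.225,-0.1425,-0.02,-0.145],[-0.225,-0.1425,-0.02,-0.145],[-0.225,-0.1425,-0.02,-0.145]],
])

```text
time_s: 26.58
tcp_pos: [0.4288, -0.2907, 0.1304]
tool_rot: [0.0, 0.994, 0.109, 0.0]
force: [0.8, -0.3, 0.4]
opening: 0.0854
```

```bash
python3 snap.py w12; python3 bay.py w12 b 200 450 0 400 .03
```

```text
26.575 [ 0.4288 -0.2907  0.1304] [1.000e-04 9.941e-01 1.086e-01 2.000e-04] [-0.6   0.34  1.96  0.    0.84  0.75]
(284, 130, 79, 138)
((428.4888000488281, -291.012939453125), (110.49256896972656, 57.36094284057617), 12.163166046142578)
```

View pics/w12.png

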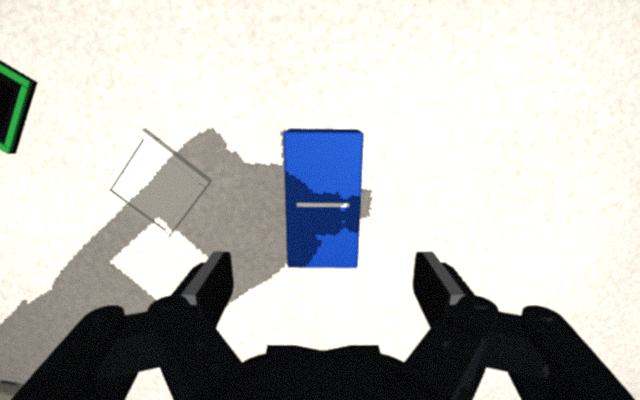

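The bare case is centred at (324,199), aligned with the jaws. Descending.

Request:
jog_arm([
  [[0,0,-0.04,0],[0,0,-0.075,0],[0,0,-0.095,0],[0,0,-0.108,0],[0,0,-0.108,0],[0,0,-0.108,0]],
])

```text
time_s: 27.38
tcp_pos: [0.4285, -0.2913, 0.023]
tool_rot: [0.0, 0.994, 0.108, 0.0]
force: [-0.7, -0.4, 0.3]
opening: 0.0856
```

Request:
jog_arm([
  [[0,0,0,0],[0,0,0,0],[0,0,0,0],[0,0,0,0],[0,0,0,0],[0,0,0,0],[0,0,0,0]],
], claw=255)

```text
time_s: 28.25
tcp_pos: [0.4283, -0.2914, 0.0232]
tool_rot: [0.0, 0.994, 0.108, 0.0]
force: [-1.6, 1.7, 8.6]
opening: 0.0568
```

Request:
jog_arm([
  [[0,0,0.01,0],[0,0,0.03,0],[0,0,0.07,0],[0,0,0.11,0],[0,0,0.13,0],[0,0,0.13,0]],
])

```text
time_s: 29.0
tcp_pos: [0.4286, -0.2916, 0.1541]
tool_rot: [0.001, 0.994, 0.108, 0.001]
force: [-0.5, -0.3, -2.3]
opening: 0.0569
```

Request:
jog_arm([
  [[0.01,0.05,0,0],[0.015,0.1,0,0],[0.02,0.15,0,0],[0.025,0.2,0,0],[0.03,0.25,0,0],[0.03,0.3,0,0],[0.03,0.35,0,0],[0.03,0.4,0,-0.02],[0.03,0.44,0,-0.02],[0.03,0.44,0,-0.02]],
])

```text
time_s: 30.25
tcp_pos: [0.4571, 0.151, 0.1512]
tool_rot: [-0.0, 0.995, 0.1, -0.001]
force: [0.5, -1.0, -2.9]
opening: 0.0566
```

```bash
python3 snap.py w13
```

```text
30.25 [0.4571 0.151  0.1512] [-0.00e+00  9.95e-01  9.98e-02 -7.00e-04] [0.32 0.26 2.02 0.   0.86 1.69]
```

View pics/w13.png

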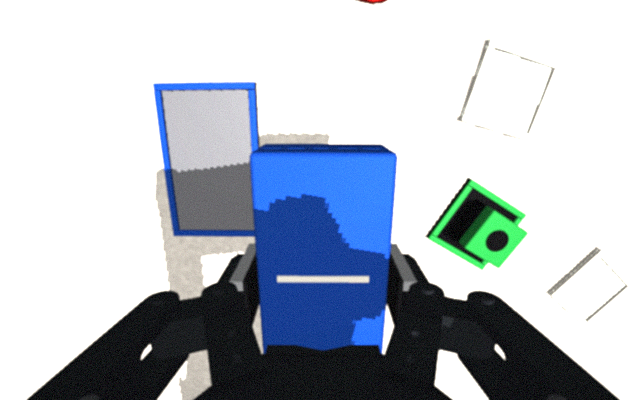

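The case is held level. The dock is left of it with corners near (155,84), (256,83) and (174,236).

```bash
python3 - <<'E'
from h import *
import pickle
p=pickle.load(open("w13.pkl","rb"))
w=px2w(p,[(155,84),(256,83),(174,236)],.008)[:,:2]*1000
print(w.round(1)); d=w[0]-w[2]; print(np.degrees(np.arctan2(d[1],d[0])),(w[1]+w[2])/2,np.linalg.norm(d),np.linalg.norm(w[1]-w[0]))
E
```

```text
[[517.8 305.9]
 [534.2 222.3]
 [382.6 280.7]]
10.56484287906406 [458.39799338 251.47420913] 137.6024779238033 85.21301070319858
```

Request:
jog_arm([
  [[0.001,0.05,0,0],[0.001,0.09,0,0],[0.001,0.1035,0,0],[0.001,0.1035,-0.04,0],[0.001,0.1035,-0.08,0],[0.001,0.1035,-0.105,0],[0.001,0.1035,-0.113,0],[0.001,0.1035,-0.113,0],[0.001,0.1035,-0.113,0]],
])

```text
time_s: 31.42
tcp_pos: [0.4597, 0.2524, 0.0403]
tool_rot: [-0.0, 0.995, 0.098, 0.001]
force: [-0.5, 0.6, -2.1]
opening: 0.0568
```

Request:
jog_arm([
  [[0,0,-0.006,0],[0,0,-0.01,0],[0,0,-0.012,0],[0,0,-0.0125,0],[0,0,-0.0125,0],[0,0,-0.0125,0]],
])

```text
time_s: 32.17
tcp_pos: [0.4587, 0.2524, 0.0273]
tool_rot: [0.0, 0.995, 0.098, -0.0]
force: [-3.0, -0.7, 6.8]
opening: 0.0569
```

Request:
jog_arm([
  [[0,0,0,0],[0,0,0,0],[0,0,0,0],[0,0,0,0],[0,0,0.01,0],[0,0,0.05,0],[0,0,0.1,0],[0,0,0.16,0],[0,0,0.2,0],[0,0,0.2,0]],
], claw=0)

```text
time_s: 33.42
tcp_pos: [0.4606, 0.2534, 0.2309]
tool_rot: [-0.001, 0.995, 0.098, 0.003]
force: [0.4, -0.3, -0.9]
opening: 0.0852
```

```bash
python3 snap.py w14; python3 - <<'E'
from h import *
im=arm.read_camera("top"); cv2.imwrite("pics/top2.png",cv2.convertScaleAbs(cv2.resize(im[120:290,190:480],None,fx=2.7,fy=2.7,interpolation=cv2.INTER_CUBIC),alpha=1.5))
E
```

```text
33.425 [0.4606 0.2534 0.2309] [-0.0014  0.9952  0.0982  0.0033] [0.5  0.21 1.87 0.   1.05 1.87]
```

View pics/w14.png

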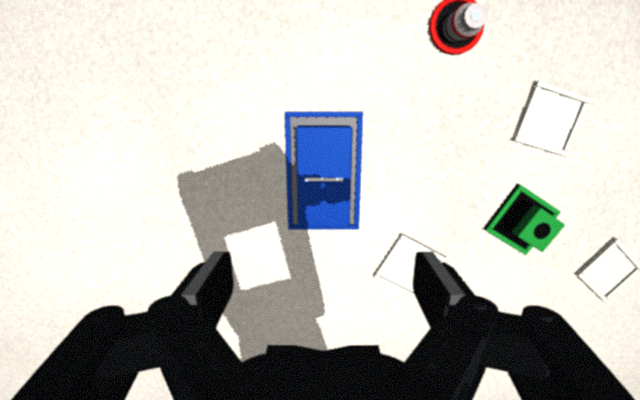

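View pics/top2.png

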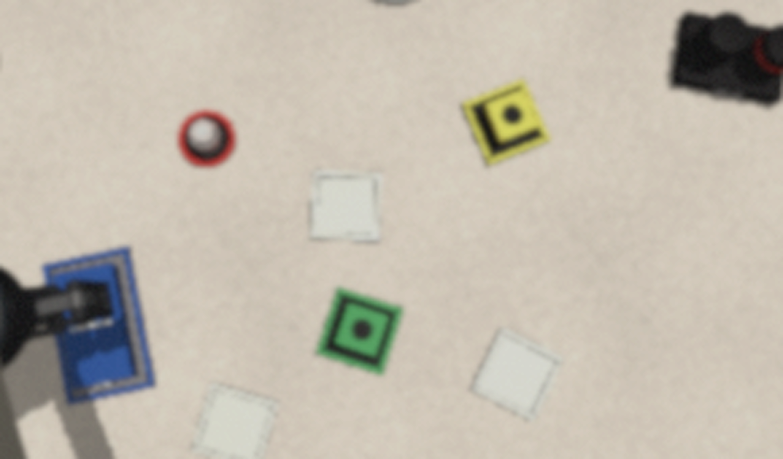

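All five look placed; a quick numeric check of the part tops (disc centres in top view: green (362,330), yellow (512,115)).

```bash
python3 - <<'E'
from h import *
import pickle
p=arm.camera_params("top")
g=lambda x,y:((x+.5)/2.7-.5+190,(y+.5)/2.7-.5+120)
print("green,yellow cube",px2w(p,[g(362,330),g(512,115)],.04).round(4).tolist())
print("obj tip",px2w(p,[g(202,132)],.048).round(4).tolist())
p=pickle.load(open("w14.pkl","rb"))
q=px2w(p,[(295,126),(352,125),(299,228),(349,228)],.034)
print("case",q.mean(0).round(4))
print("obj tip wrist",px2w(p,[(474,15)],.048).round(4), arm.state()["force"].round(2))
E
```

```text
green,yellow cube [[0.4504, -0.0009, 0.04], [0.6522, -0.149, 0.04]]
obj tip [[0.6387, 0.1465, 0.048]]
case [0.458  0.2515 0.034 ]
obj tip wrist [[0.6393 0.1476 0.048 ]] [-1.44 -0.88 -0.01]
```

All within about 3 mm. Handing in.

```bash
python3 -c "
from workcell import arm
print(arm.job_done(), arm.state()['time_s'])"
```

```text
the job is handed in; nothing more can be done
the job is handed in; nothing more can be done
```

I took the pile apart from the top down and put each part in its own place. The objective went in the red rest, the green and yellow cubes in their bays, and the slide case in the blue-lipped dock. I handed the job in at about 33.5 s of the 123 s allowed. The hand-in gives no verdict, so these are my own last checks.

| Part | Offset from its place (camera measurement) |
|---|---|
| Green cube | about 1 mm |
| Yellow cube | about 1 mm |
| Objective | about 2 mm |
| Slide case | about 1–2 mm, long side within about 1° of the dock's |

- **Seating:** each part looked upright and flat in the last pictures. The heights at which they touched down matched the 4 mm recess floors.
- **Robot at hand-in:** the gripper was open and clear, with the tool about 0.23 m up.
- **Bystanders:** I never went near the controller or the oil bottle and they looked untouched, but I did not measure them at the end.
- **Failed or disagreeing checks:** none failed. The top and wrist cameras disagreed by 1–2 mm on some positions. The highest contact force I saw was about 21 N, when the green cube was set down.

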